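# Open the touch-latch reagent cupboard

### The job

Open the wide door of the low handleless cupboard: first slide the white jar standing in front of it along the bench with your fingers, well out of the door's path, without lifting it or tipping it over. Then press the door in near its free edge until the touch catch gives, let the spring push it ajar, and with a fingertip behind the free edge swing it wide open, about square to the cupboard, without the door touching the jar. Leave the narrow door shut and everything else on the bench where it stands, and finish with the hand clear.

Things in the scene. Friction and masses are not known exactly. Their poses are not given: they have to be found in the camera images.
- cabinet: light grey bench cupboard with white doors, fixed, 220 mm deep (its x), 384 wide (its y), 230 high (20 mm steel tray on top at the back), on the robot's left. Origin: centre of underside, z up. Front: own -x side. Two flush handleless doors: wide one (228 mm) at its +y end, nearer the robot, narrow one at its -y end. Shut, outer faces at x = -134 mm, inner -118, carcass front -110
- wide_door (a joint): opening angle (rad) of the wide door: 0 shut, -0.02 to -0.03 pressed home on its catch, 1.57 square to the cupboard, stop at 1.65. Upright hinge beside the narrow door; the free edge, at the cupboard's +y end, swings out to the cupboard's -x. It weighs 0.54 kg and stays where it is left (hinge friction 0.12 N m)
- wide_press (a point): where to press: on the outer face of the wide door, 28 mm from its free edge, 200 mm from the hinge axis, 35 mm below its top edge; moves with the door. Pressed in here about 5 mm (6 to 8 N, then a firm rubber stop) and let go, a sprung plunger pushes the door out to about 0.34 rad (70 mm gap behind the free edge) within a second; a hand left in front blocks it
- wide_hinge (a point): on the wide door's hinge axis, level with the door's top edge (226 mm up; the lower edge is 16 mm up), in the plane of the door's outer face; the door's 16 mm thickness lies behind that plane. Fixed to the cupboard, axes as cabinet: the shut door runs 228 mm from here along +y
- narrow_press (a point): on the outer face of the narrow door (152 mm wide, at the cupboard's -y end), 28 mm from its free edge and 35 mm below its top edge; moves with that door. Its free edge lies 4 mm from the wide door's hinge edge. It has the same kind of touch catch and springs open if pressed; it is to stay shut
- jar: white plastic jar with a white screw cap and a paper label, 84 mm diameter (straight sides up to 75 mm), 115 mm high, 0.3 to 0.65 kg, loose, standing on the bench in front of the wide door within its swing, with about 115 to 160 mm between it and the door. Origin: centre of the underside; z is up
- black_cap_jar: white plastic jar with a black screw cap, 80 mm diameter, 130 mm high, loose; bystander. Origin: centre of the underside
- twin_jar: white plastic jar with a white cap, the same make and size as the jar by the cupboard but standing out on the open bench to the robot's right, loose; bystander. Origin: centre of the underside
- amber_bottle: brown glass bottle with a black cap, 64 mm diameter, 150 mm high, loose, standing in front of the narrow door; bystander. Origin: centre of the underside
- flask: glass volumetric flask with a white stopper, 86 mm diameter at the belly, 203 mm high, loose, standing far out on the bench; bystander. Origin: centre of the underside
- beaker: open glass beaker, 72 mm diameter, 95 mm high, loose, on the robot's right; bystander. Origin: centre of the underside
- loose_cap: white plastic screw cap lying on the bench, 38 mm diameter, 18 mm high, loose; bystander. Origin: centre of the underside
Mind the look-alikes: they are no part of the job. What is shaped like the jar but purple is not meant.

How it is judged (in metres and radians):
On the way, in this order (a step that is already met when the one before it is completed fails the run):
1. the wide door is pressed home against its catch (value of joint wide_door below -0.012 rad).
2. the wide door has sprung ajar by itself, with no finger on it (value of joint wide_door between 0.25 and 0.9 rad and contact force between each of the arm, the fingers and wide_door below 0.3 N), for 0.1 s.
At the end, for the whole second after the job is handed in: the wide door stands still, open by more than 1.3 rad (75 degrees), after being pressed home and springing ajar; the narrow door is shut (its point moved by less than 7 mm); the jar stands upright (within 0.1 rad) on the bench (within 8 mm), at rest (value of joint wide_door above 1.3 rad and velocity of joint wide_door between -0.05 and 0.05 rad/s and distance of narrow_press from where it was at the start of the episode below 0.007 m and angle between jar's own z axis and vertical below 0.1 rad and height (world z) of jar between -0.008 and 0.008 m and linear speed of jar below 0.02 m/s); the robot touches nothing.
It fails at once if the door touches the jar (contact force between wide_door and jar above 0.2 N).
It fails at once if the jar is lifted or carried (more than 15 mm off the bench) (height (world z) of jar above 0.015 m).
It fails at once if the jar is tipped (more than 0.5 rad) (angle between jar's own z axis and vertical above 0.5 rad).
It fails at once if the narrow door is opened (its point moved more than 10 mm) (distance of narrow_press from where it was at the start of the episode above 0.01 m).
It fails at once if another thing on the bench is moved more than 20 mm (distance of any of black_cap_jar, twin_jar, amber_bottle, flask, beaker, loose_cap from where it was at the start of the episode above 0.02 m).
It also fails if it takes over 58 s, if anything falls off the work surface, if the arm or the gripper's body presses on something with over 40 N, if the wrist force passes 120 N, or if a joint passes its speed limit or range.

### The arm

A 6-joint arm with a two-finger parallel gripper is mounted at the origin on the work surface. World frame = base frame: x ahead of the robot, y to its left, z up, the work surface at z = 0. Lengths are in mm, angles in rad, forces in N, time in s.
With the tool pointing down it reaches from about 275 to 750 mm from the base axis. Payload 10.2 kg.
Tool frame: the origin (TCP) lies midway between the tips of the shut fingers; the grasp point (between the pads) lies 19 mm behind it; z points along the fingers, y is the line along which they close (so a half turn about z gives the same grasp; the last joint's range is limited). The gripper opens to 85 mm and grips with 20 to 120 N. Pads are 22 mm wide; open, the fingers measure 114 mm over their backs; the gripper's body (76 mm by 85 mm) begins 54 mm behind the grasp point. The pads swing forward as they close: fully open they stand 13 mm farther back than shut.
Start: joints at [1.073, 0.313, 1.498, -0, 1.331, -0.223], TCP at [142.474, 505.304, 231.294] pointing down, gripper open.
Joint ranges: [-2.94, 2.94], [-0.97, 2.17], [0.19, 2.56], [-1.23, 4.37], [0.02, 3.11], [-2.88, 2.88]. Speed limits (rad/s): [2.39, 2.39, 3.01, 3.14, 3.14, 3.14].

### API

Orientations are given as a unit quaternion [w, x, y, z].
In Python, from rig import ctrl gives the robot as it stands.
- The arm moves only by the tool send_rows, never from a script. Its argument "targets" is a list of rows, each an object with "offset": the shift along the world's x, y, z in cm, a list of three; "spin": the turn about the world's z in rad. A call has 1 to 8 rows; each row is the pose to reach, as a shift and turn from the pose commanded when the call began; what a row does not reach only later rows make up. A row lasts 1/12 s, in which the tool goes at most 41.7 mm and 7.16 degrees, less where a joint would pass 70% of its speed; a pose out of reach is approached as far as the arm can. A call with a gripper value outside its range is refused whole. "grip" is the opening, from 0 (shut) to 1 (fully open), set as the call begins (left out, the last holds). The fingers move at their own pace and stop on an object; "squeeze" is the grip in N (left out, the last holds). Time passes only in rows, so rows that repeat a pose let the fingers close. It gives the time, the measured TCP pose, the force, the opening and the grip force at its end, in the units of the state.
- ctrl.sense(): the state, without advancing time (a new reading comes with each control period).
- ctrl.capture(name): name is "scene" or "top" or "wrist"; returns (picture, depth): 384x512x3 uint8, red, green, blue; 384x512 float32, mm along the optical axis (not along the pixel's ray), 0 where there is no reading.
- ctrl.calibration(name): a dict with "fx", "fy", "cx", "cy" (pixels), "view" (4x4, takes a point from world to camera coordinates); the wrist camera has in their place "mount" (4x4, takes a point from camera to tool coordinates, whose origin is the TCP and whose axes are the flange's). Camera axes: x right, y down, z forward; pixel columns grow to the right and rows downward; lengths in mm; the calibration is good to about 2 mm. The wrist camera is an equidistant fisheye: a pixel r from the principal point sees the ray r / f radians off the axis. A picture is of the moment at which its call begins: read the wrist's pose just before it. calibration takes no time and is no camera call.
- ctrl.finish_job(): hands the job in; it is judged then, once.
Trained networks look in the newest picture that a camera, given by its name, has taken for a name from the list of things; names that differ only in an ending like _2 or _b are one class to them, and where a whole thing is asked for, a point or a joint stands for the part that bears it (a point fixed in the world has none). Each returns a list of dicts, best first, with "conf" (0 to 1); they miss things now and then, are a little off and sometimes report something else, mostly with a low value. They report only what shows in the picture. A call takes as long as a camera call. They do not tell look-alikes from the thing itself.
- ctrl.search_frame(camera, query): "box" ([left, top, right, bottom] in pixels, round what is visible of it).
- ctrl.place_of(camera, query): "uv" ([column, row] in pixels: a listed point, or the origin of a listed thing).
The state is a dict: "time_s": time; "joints": joint angles; "dq": joint speeds; "tau": joint torques, N m; "eef_pos": TCP position; "ee_rot": TCP orientation; "force": force on the tool from outside, world axes, zero at the start; "wrist_torque": the same for the moment, N m; "grip_width": opening from 0.0 (shut) to 1.0 (fully open); "grip_force": force on a finger pad.
Only numpy, scipy, OpenCV 4.12 (cv2) and the standard library are available. Lean on these libraries where they do the work, as an engineer would, in place of code of your own. Each camera call takes 0.05 s, during which the arm holds its last target. There are 200 camera calls.

## Working session

There is one attempt and no reset: what is moved stays moved. The work goes in short steps, Python scripts to look and compute and a tool call to move; the robot and the scene stay as the last step left them, time stands still between calls to the robot, and variables do not carry over. Pictures are saved under pics/ and viewed, at most 10 in all, crops included, and the job is handed in when it is done.

Besides the shell and the picture viewer there is one more tool, called by a JSON object that holds its "method" and its "body", one argument or row to a line. send_rows: Moves the arm, as the interface text tells. Its arguments: {"type":"object","properties":{"targets":{"type":"array"},"grip":{"type":"number"},"squeeze":{"type":"number"}},"required":["targets"]}

```bash
mkdir -p pics; cat > h.py <<'E'
import numpy as np, cv2
from rig import ctrl
def unproj(cam,uv,d=None,z=None):
    c=ctrl.calibration(cam); V=np.array(c["view"]); R,t=V[:3,:3],V[:3,3]
    r=np.array([(uv[0]-c["cx"])/c["fx"],(uv[1]-c["cy"])/c["fy"],1.])
    o=-R.T@t; w=R.T@r
    if z is not None: d=(z-o[2])/w[2]
    return o+w*d
def cloud(cam,dep):
    c=ctrl.calibration(cam); V=np.array(c["view"]); v,u=np.mgrid[:384,:512]
    P=np.stack([(u-c["cx"])/c["fx"]*dep,(v-c["cy"])/c["fy"]*dep,dep],-1)
    return (P-V[:3,3])@V[:3,:3]
E
python3 - <<'E'
from h import *
ims=[]
for cam in("scene","top"):
    p,d=ctrl.capture(cam); np.savez(f"{cam}.npz",p=p,d=d)
    cv2.imwrite(f"pics/{cam}0.png",p[...,::-1])
    W=cloud(cam,d)
    for q in("cabinet","jar","amber_bottle","black_cap_jar","twin_jar","wide_press","wide_hinge","narrow_press","loose_cap","flask","beaker"):
        for r in ctrl.place_of(cam,q)[:3]:
            u,v=map(int,np.round(r["uv"])); 
            if 0<=u<512 and 0<=v<384: print(cam,q,round(r["conf"],2),u,v,W[v,u].round(),unproj(cam,r["uv"],z=0).round())
s=ctrl.sense(); print(s)
E
```

```text
scene cabinet 0.56 152 198 [ 678. -291.   44.] [ 649. -335.    0.]
scene jar 0.94 256 248 [650.  72.  41.] [621.  50.  -0.]
scene jar 0.81 196 282 [825.  23.  44.] [803.  -2.   0.]
scene jar 0.79 265 210 [586.  53. 117.] [479. -19.   0.]
scene amber_bottle 0.63 268 312 [793. 209.  49.] [765. 192.   0.]
scene amber_bottle 0.29 171 246 [ 775. -113.   37.] [ 755. -142.    0.]
scene black_cap_jar 0.63 194 179 [ 520. -272.   26.] [ 497. -294.    0.]
scene twin_jar 0.69 153 200 [ 677. -290.   36.] [ 650. -327.    0.]
scene wide_press 0.64 335 184 [512. 201. 227.] [234.  95.   0.]
scene wide_press 0.53 152 199 [ 678. -292.   40.] [ 651. -333.    0.]
scene wide_hinge 0.69 320 226 [441. 152.   1.] [441. 152.   0.]
scene narrow_press 0.56 316 247 [712. 263. 227.] [519. 182.   0.]
scene loose_cap 0.46 243 174 [ 394. -168.   17.] [ 379. -181.   -0.]
scene flask 0.83 170 246 [ 777. -115.   38.] [ 757. -142.    0.]
scene beaker 0.92 204 159 [ 476. -261.   85.] [ 390. -349.    0.]
top jar 0.73 240 197 [594.  41. 115.] [619.  44.   0.]
top jar 0.71 360 175 [ 624. -294.  116.] [ 653. -325.    0.]
top
[... 683 characters left out ...]
.    0.]
{'time_s': 1.2, 'joints': array([ 1.07261995e+00,  3.12929179e-01,  1.49770296e+00, -1.02532336e-05,
        1.33100757e+00, -2.23441219e-01]), 'dq': array([ 0.00020096, -0.00118216,  0.00024435, -0.00040881,  0.00072911,
       -0.00189406]), 'tau': array([ 3.65522246e-04, -4.12171340e+01, -2.59888941e+01, -2.49902296e-04,
        7.14105354e-04, -4.07314587e-06]), 'eef_pos': array([142.46490575, 505.30391678, 231.27812173]), 'ee_rot': array([-3.64611254e-06,  1.36934763e-01,  9.90580068e-01, -2.37691584e-05]), 'force': array([ 0.60890511, -0.08537236,  0.02295071]), 'wrist_torque': array([-0.04751009, -0.02818784, -0.01771585]), 'grip_force': 0.0, 'grip_width': 1.0017021006201015}
```

```bash
python3 - <<'E'
from h import *
a=cv2.imread("pics/scene0.png");b=cv2.imread("pics/top0.png")
cv2.imwrite("pics/both.png",np.vstack([a[100:384,130:400],]).repeat(2,0).repeat(2,1))
cv2.imwrite("pics/t2.png",b[100:350,120:440].repeat(2,0).repeat(2,1))
# cabinet planes from top cloud
for cam in("scene","top"):
    f=np.load(cam+".npz"); W=cloud(cam,f["d"])
    m=(f["d"]>0)&(abs(W[...,2]-229)<9)&(W[...,1]>100)&(W[...,0]>300)
    P=W[m][:,:2].astype(np.float32); print(cam,len(P),P.min(0),P.max(0),cv2.minAreaRect(P), np.median(W[m][:,2]))
    # jars: pts at 100..125 
    m=(f["d"]>0)&(abs(W[...,2]-114)<6)&(W[...,1]<120)&(W[...,0]>400)&(W[...,1]>-80)
    n,l,s,c=cv2.connectedComponentsWithStats(m.astype(np.uint8))
    for i in range(1,n):
        if s[i,4]>40:
            (x,y),r=cv2.minEnclosingCircle(W[l==i][:,:2].astype(np.float32)); print(c[i],s[i,4],x,y,r)
E
```

```text
scene 14479 [366.0962  172.73201] [800.6575  517.72046] ((581.3536376953125, 345.19305419921875), (387.51153564453125, 245.0719757080078), 17.14302635192871) 230.05013915162286
[262.74473684 182.15      ] 380 487.7674560546875 -22.982608795166016 39.627376556396484
[255.78846154 218.18653846] 520 618.861083984375 48.65383529663086 39.90264892578125
[192.08456973 250.54896142] 674 796.8993530273438 -7.017318248748779 38.985252380371094
top 13683 [360.46332 171.82178] [795.672  515.8457] ((578.163818359375, 344.5605163574219), (385.4463806152344, 246.1444549560547), 17.128433227539062) 230.9515110297439
[251.25515947 127.70919325] 533 792.1380615234375 -8.774571418762207 39.144134521484375
[237.38184932 190.0119863 ] 584 614.9483032226562 46.613441467285156 39.03943634033203
[267.90296053 235.19243421] 608 482.8131103515625 -24.138504028320312 39.02054977416992
```

View pics/both.png

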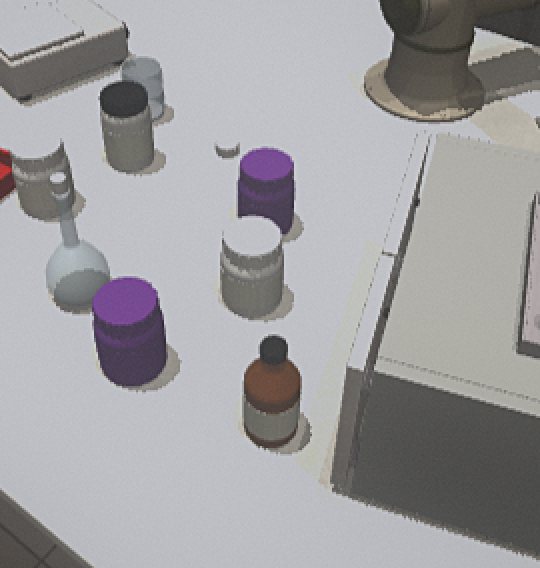

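View pics/t2.png

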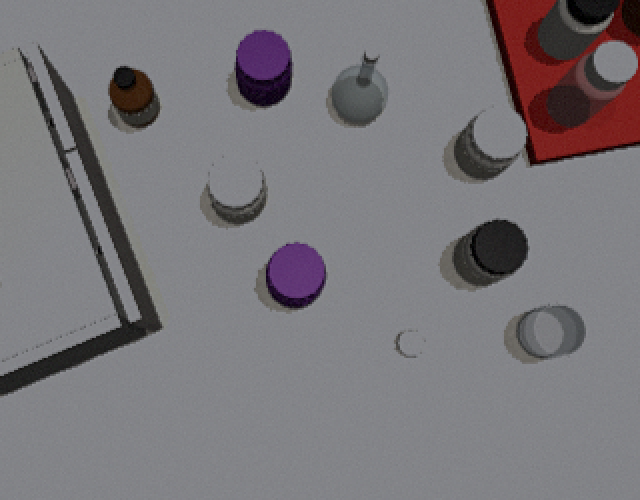

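The lookalikes for the jar, in full-image pixels:
- **White-cap jar:** scene (256,218), top (237,190), at (617,48) mm. It stands in front of the wide door.
- **Two purple jars:** top (268,235) and (251,128). Excluded by colour.
- **Twin:** top (360,175). It stands out on the right by the red tray.

The first is the one meant, and the 2x crops confirm it. The cabinet's long axis lies at 17.1°, the hinge is at (650,239) and the free edge at (432,172). I'll push the jar along -y to about y = -75.

{"method": "send_rows", "body": {
  "targets": [
    {"offset": [0, 0, 4], "spin": 0},
    {"offset": [2, -2, 7], "spin": -0.1},
    {"offset": [47.5, -37.5, 7], "spin": -1.29},
    {"offset": [47.5, -37.5, 7], "spin": -1.29},
    {"offset": [47.5, -37.5, 7], "spin": -1.29},
    {"offset": [47.5, -37.5, 7], "spin": -1.29},
    {"offset": [47.5, -37.5, 7], "spin": -1.29},
    {"offset": [47.5, -37.5, 7], "spin": -1.29}
  ],
  "grip": 0.4
}}

```text
time_s: 1.87
eef_pos: [360.8, 329.9, 301.5]
ee_rot: [0.0, 0.536, 0.844, 0.0]
force: [0.9, 1.1, -0.0]
grip_width: 0.398
grip_force: 0.0
```

{"method": "send_rows", "body": {
  "targets": [
    {"offset": [25.0, -19.4, 0], "spin": -0.42},
    {"offset": [25.0, -19.4, 0], "spin": -0.42},
    {"offset": [25.0, -19.4, 0], "spin": -0.42},
    {"offset": [25.0, -19.4, 0], "spin": -0.42},
    {"offset": [25.0, -19.4, 0], "spin": -0.42},
    {"offset": [25.0, -19.4, 0], "spin": -0.42},
    {"offset": [25.0, -19.4, 0], "spin": -0.42},
    {"offset": [25.0, -19.4, 0], "spin": -0.42}
  ]
}}

```text
time_s: 2.53
eef_pos: [611.9, 134.4, 300.4]
ee_rot: [0.0, 0.699, 0.715, -0.0]
force: [0.4, -0.4, -0.5]
grip_width: 0.396
grip_force: 0.0
```

{"method": "send_rows", "body": {
  "targets": [
    {"offset": [0, 0, 0], "spin": 0},
    {"offset": [0, 0, 0], "spin": 0}
  ]
}}

```text
time_s: 2.7
eef_pos: [610.1, 136.7, 300.4]
ee_rot: [-0.0, 0.698, 0.716, -0.0]
force: [-0.6, 0.7, 0.7]
grip_width: 0.401
grip_force: 0.0
```

{"method": "send_rows", "body": {
  "targets": [
    {"offset": [0.7, 0, -4], "spin": 0},
    {"offset": [0.7, 0, -8], "spin": 0},
    {"offset": [0.7, 0, -12], "spin": 0},
    {"offset": [0.7, 0, -16], "spin": 0},
    {"offset": [0.7, 0, -19], "spin": 0},
    {"offset": [0.7, 0, -22], "spin": 0},
    {"offset": [0.7, 0, -24], "spin": 0},
    {"offset": [0.7, 0, -25], "spin": 0}
  ]
}}

```text
time_s: 3.37
eef_pos: [614.5, 138.7, 48.9]
ee_rot: [-0.001, 0.697, 0.717, -0.001]
force: [-0.7, -0.5, -0.2]
grip_width: 0.397
grip_force: 0.0
```

```bash
python3 - <<'E'
from h import *
p,d=ctrl.capture("scene"); q,_=ctrl.capture("wrist")
a=p[120:320,190:390].repeat(2,0).repeat(2,1)[:384]
cv2.imwrite("pics/c1.png",cv2.resize(np.hstack([a,q[:,56:456]]),(800,384))[...,::-1])
s=ctrl.sense();print(s["eef_pos"],s["force"])
E
```

```text
[615.46392695 138.36677807  50.48593961] [-0.91346105  0.70902559  1.06134796]
```

View pics/c1.png

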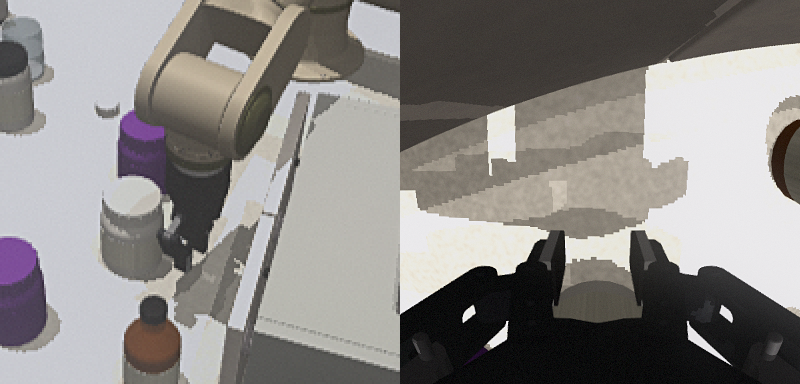

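The scene half shows the fingers behind the white jar at about (170,240). The wrist half shows the jar centred between the pads at (597,295). Now I'll push.

{"method": "send_rows", "body": {
  "targets": [
    {"offset": [0.1, -1, 0], "spin": 0},
    {"offset": [0.1, -2, 0], "spin": 0},
    {"offset": [0.1, -3, 0], "spin": 0},
    {"offset": [0.1, -3.7, 0], "spin": 0},
    {"offset": [0.1, -4.3, 0], "spin": 0},
    {"offset": [0.1, -4.9, 0], "spin": 0},
    {"offset": [0.1, -5.5, 0], "spin": 0},
    {"offset": [0.1, -6, 0], "spin": 0}
  ]
}}

```text
time_s: 4.13
eef_pos: [618.0, 77.8, 52.4]
ee_rot: [0.0, 0.698, 0.716, 0.001]
force: [-0.4, 6.6, 5.8]
grip_width: 0.398
grip_force: 2.5
```

{"method": "send_rows", "body": {
  "targets": [
    {"offset": [0, -0.6, 0], "spin": 0},
    {"offset": [0, -1.2, 0], "spin": 0},
    {"offset": [0, -1.8, 0], "spin": 0},
    {"offset": [0, -2.4, 0], "spin": 0},
    {"offset": [0, -3.0, 0], "spin": 0},
    {"offset": [0, -3.6, 0], "spin": 0},
    {"offset": [0, -4.2, 0], "spin": 0},
    {"offset": [0, -4.8, 0], "spin": 0}
  ]
}}

```text
time_s: 4.8
eef_pos: [618.1, 29.9, 52.4]
ee_rot: [0.0, 0.698, 0.716, 0.001]
force: [-0.6, 7.0, 5.6]
grip_width: 0.398
grip_force: 2.6
```

```bash
python3 - <<'E'
from h import *
p,d=ctrl.capture("scene")
cv2.imwrite("pics/c2.png",p[100:300,130:390].repeat(2,0).repeat(2,1)[...,::-1])
s=ctrl.sense();print(s["eef_pos"],s["force"])
for cam in("scene",):
  for r in ctrl.place_of(cam,"jar")[:4]: print(r,unproj(cam,r["uv"],z=0))
E
```

```text
[618.11171051  28.61396832  52.31041197] [0.57119139 2.31829815 2.65768231]
{'uv': [260.5, 206.3], 'conf': 0.98} [474.40836394 -38.55060165   0.        ]
{'uv': [239.7, 235.4], 'conf': 0.92} [610.17672594 -14.03902411   0.        ]
{'uv': [197.1, 279.0], 'conf': 0.77} [794.6521914   -7.18970074   0.        ]
```

View pics/c2.png

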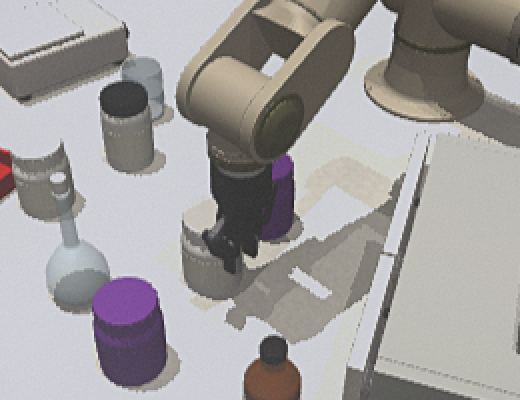

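Jar upright at (216,255) in the crop and sliding with the fingers; the purple jar behind is clear. Continue 60 mm.

{"method": "send_rows", "body": {
  "targets": [
    {"offset": [0, -0.7, 0.1], "spin": 0},
    {"offset": [0, -1.5, 0.2], "spin": 0},
    {"offset": [0, -2.3, 0.2], "spin": 0},
    {"offset": [0, -3.1, 0.2], "spin": 0},
    {"offset": [0, -3.9, 0.2], "spin": 0},
    {"offset": [0, -4.7, 0.2], "spin": 0},
    {"offset": [0, -5.5, 0.2], "spin": 0},
    {"offset": [0, -6.2, 0.2], "spin": 0}
  ]
}}

```text
time_s: 5.57
eef_pos: [617.5, -33.4, 53.2]
ee_rot: [-0.0, 0.698, 0.716, -0.0]
force: [-0.1, 4.7, 2.2]
grip_width: 0.401
grip_force: 2.0
```

{"method": "send_rows", "body": {
  "targets": [
    {"offset": [0, 0.8, 0], "spin": 0},
    {"offset": [0, 2, 0], "spin": 0},
    {"offset": [0, 4, 0], "spin": 0},
    {"offset": [0, 6, 0], "spin": 0.1},
    {"offset": [-1, 6, 4], "spin": 0.2},
    {"offset": [-1, 6, 8], "spin": 0.3},
    {"offset": [-3, 6, 12], "spin": 0.3},
    {"offset": [-5, 6, 16], "spin": 0.3}
  ],
  "grip": 0.4
}}

```text
time_s: 6.23
eef_pos: [569.6, 28.7, 209.2]
ee_rot: [0.0, 0.582, 0.813, -0.0]
force: [0.3, 0.5, 1.5]
grip_width: 0.396
grip_force: 0.0
```

```bash
python3 - <<'E'
from h import *
s=ctrl.sense();print(s["eef_pos"],s["ee_rot"],s["force"])
H=np.array([650.1,238.9])
for cam in("scene","top"):
  p,d=ctrl.capture(cam); W=cloud(cam,d)
  m=(d>0)&(abs(W[...,2]-114)<6)&(W[...,1]<60)&(W[...,0]>560)&(W[...,0]<720)&(W[...,1]>-150)
  P=W[m][:,:2].astype(np.float32); print(len(P),cv2.minEnclosingCircle(P))
  for r in ctrl.place_of(cam,"jar")[:4]:
    w=unproj(cam,r["uv"],z=0)[:2]; print(cam,r,w.round(),np.linalg.norm(w-H).round())
E
```

```text
[569.57924782  28.72838111 209.22637475] [ 8.64212432e-05  5.82279564e-01  8.12988582e-01 -2.59753643e-04] [0.34692146 0.50893057 1.54271334]
442 ((620.0989379882812, -79.97098541259766), 39.722877502441406)
scene {'uv': [198.0, 280.5], 'conf': 0.94} [797.  -2.] 282.0
scene {'uv': [261.7, 208.7], 'conf': 0.57} [481. -29.] 317.0
scene {'uv': [218.5, 227.0], 'conf': 0.55} [620. -84.] 325.0
508 ((615.9850463867188, -82.96978759765625), 39.218570709228516)
top {'uv': [284.5, 192.2], 'conf': 0.95} [620. -91.] 331.0
top {'uv': [253.2, 142.1], 'conf': 0.76} [787. -13.] 286.0
top {'uv': [268.1, 239.7], 'conf': 0.56} [483. -28.] 314.0
top {'uv': [322.9, 270.6], 'conf': 0.52} [ 379. -176.] 496.0
```

The jar stands upright at (618,-81), 322 mm from the hinge against a 228 mm door. Next is the press position.

{"method": "send_rows", "body": {
  "targets": [
    {"offset": [-3, 3, -0.5], "spin": 0},
    {"offset": [-6, 6, -1], "spin": -0.03},
    {"offset": [-8.5, 9, -1.8], "spin": -0.03},
    {"offset": [-9.6, 10.2, -1.8], "spin": -0.03},
    {"offset": [-9.6, 10.2, -1.8], "spin": -0.03},
    {"offset": [-9.6, 10.2, -1.8], "spin": -0.03}
  ],
  "grip": 0
}}

```text
time_s: 6.93
eef_pos: [473.9, 130.2, 188.8]
ee_rot: [-0.001, 0.594, 0.804, -0.001]
force: [0.0, -0.3, -0.5]
grip_width: -0.002
grip_force: 0.0
```

{"method": "send_rows", "body": {
  "targets": [
    {"offset": [-0.3, 1, 0], "spin": 0},
    {"offset": [-0.6, 1.9, 0], "spin": 0},
    {"offset": [-0.8, 2.6, 0], "spin": 0},
    {"offset": [-0.95, 3.1, 0], "spin": 0},
    {"offset": [-0.95, 3.1, 0], "spin": 0}
  ]
}}

```text
time_s: 7.35
eef_pos: [464.7, 161.4, 189.7]
ee_rot: [-0.0, 0.595, 0.804, -0.0]
force: [-0.5, -0.2, -0.3]
grip_width: -0.0
grip_force: 0.0
```

{"method": "send_rows", "body": {
  "targets": [
    {"offset": [-0.09, 0.3, 0], "spin": 0},
    {"offset": [-0.15, 0.5, 0], "spin": 0},
    {"offset": [-0.2, 0.7, 0], "spin": 0},
    {"offset": [-0.24, 0.8, 0], "spin": 0}
  ]
}}

```text
time_s: 7.68
eef_pos: [462.4, 168.6, 189.8]
ee_rot: [0.0, 0.595, 0.804, 0.0]
force: [1.0, -0.1, -0.0]
grip_width: -0.001
grip_force: 0.0
```

{"method": "send_rows", "body": {
  "targets": [
    {"offset": [-0.06, 0.2, 0], "spin": 0},
    {"offset": [-0.12, 0.4, 0], "spin": 0},
    {"offset": [-0.12, 0.4, 0], "spin": 0}
  ]
}}

```text
time_s: 7.93
eef_pos: [461.4, 171.9, 189.8]
ee_rot: [0.001, 0.595, 0.804, -0.001]
force: [1.9, -4.1, 0.2]
grip_width: 0.0
grip_force: 2.5
```

Contact, 4.5 N. I'll go about 4–5 mm further.

{"method": "send_rows", "body": {
  "targets": [
    {"offset": [-0.06, 0.2, 0], "spin": 0},
    {"offset": [-0.12, 0.4, 0], "spin": 0},
    {"offset": [-0.15, 0.5, 0], "spin": 0},
    {"offset": [-0.15, 0.5, 0], "spin": 0}
  ]
}}

```text
time_s: 8.27
eef_pos: [460.5, 175.4, 189.9]
ee_rot: [0.002, 0.595, 0.803, -0.002]
force: [2.6, -14.5, -0.3]
grip_width: 0.002
grip_force: 7.4
```

On the stop (14.7 N). Retreat quickly.

{"method": "send_rows", "body": {
  "targets": [
    {"offset": [1.2, -3.8, 0], "spin": 0},
    {"offset": [2.3, -7.7, 0], "spin": 0},
    {"offset": [3.7, -12, 0], "spin": 0},
    {"offset": [3.7, -12, 0], "spin": 0},
    {"offset": [3.7, -12, 0], "spin": 0},
    {"offset": [3.7, -12, 0], "spin": 0},
    {"offset": [3.7, -12, 0], "spin": 0},
    {"offset": [3.7, -12, 0], "spin": 0}
  ]
}}

```text
time_s: 8.93
eef_pos: [496.4, 58.7, 189.9]
ee_rot: [-0.0, 0.594, 0.804, 0.0]
force: [-0.8, -0.3, -0.6]
grip_width: 0.002
grip_force: 0.0
```

{"method": "send_rows", "body": {
  "targets": [
    {"offset": [0, 0, 0], "spin": 0},
    {"offset": [0, 0, 0], "spin": 0},
    {"offset": [0, 0, 0], "spin": 0},
    {"offset": [0, 0, 0], "spin": 0},
    {"offset": [0, 0, 0], "spin": 0},
    {"offset": [0, 0, 0], "spin": 0}
  ]
}}

```text
time_s: 9.43
eef_pos: [496.7, 57.5, 189.8]
ee_rot: [-0.0, 0.595, 0.804, -0.0]
force: [-0.3, -1.1, 0.8]
grip_width: 0.004
grip_force: 0.0
```

```bash
python3 - <<'E'
from h import *
s=ctrl.sense();print(s["eef_pos"],s["force"])
p,d=ctrl.capture("scene"); q,d2=ctrl.capture("top")
cv2.imwrite("pics/c3.png",np.hstack([p[110:310,190:390],q[110:310,120:320]]).repeat(2,0).repeat(2,1)[...,::-1])
H=np.array([650.1,238.9]);n=np.array([.295,-.956]);e=np.array([-.956,-.295])
for c,dd in(("scene",d),("top",d2)):
  W=cloud(c,dd); r=W[...,:2]-H; a=r@e;b=r@n
  m=(dd>0)&(abs(W[...,2]-226)<6)&(b>3)&(a>20)&(b<200)&(a<240)
  A,B=a[m],b[m]; print(c,m.sum()); 
  if m.sum()>20:
    k=A>A.max()-20; print(A.max(),B.max(),np.median(np.arctan2(B,A)),np.percentile(A,98),np.percentile(B,98))
E
```

```text
[496.6927687   57.54523793 189.82806304] [-0.26012704 -1.08894483  0.83987235]
scene 398
217.83665921186835 132.93113449004034 0.2828934793365317 212.140516454048 119.05185942925151
top 351
218.55152098849322 73.97086912841019 0.2533319368736653 215.2857312118033 69.95965090066713
```

View pics/c3.png

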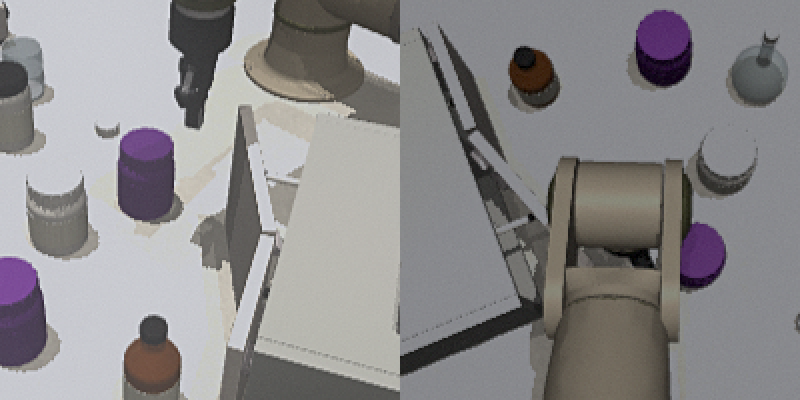

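The door stands ajar and the jar is clear of it. A plunger rod shows in the gap at scene crop (283,181); I'll locate it before placing the fingertip.

```bash
python3 - <<'E'
from h import *
H=np.array([650.1,238.9]);n=np.array([.295,-.956]);e=np.array([-.956,-.295])
for c,uvs in(("top",[(170,226),(180,222),(189,217)]),("scene",[(324,199),(331,200),(338,201)])):
  for uv in uvs:
    for z in (120,191,215):
      w=unproj(c,uv,z=z)[:2]-H; print(c,uv,z,(w@e).round(),(w@n).round())
p,d=ctrl.capture("scene");W=cloud("scene",d)
for v in range(196,206,2):
  for u in range(322,344,4):
    w=W[v,u]; r=w[:2]-H; print((u,v),int(r@e),int(r@n),int(w[2]),end=" | ")
  print()
E
```

```text
top (170, 226) 120 114.0 -31.0
top (170, 226) 191 129.0 -22.0
top (170, 226) 215 134.0 -19.0
top (180, 222) 120 114.0 -3.0
top (180, 222) 191 129.0 5.0
top (180, 222) 215 134.0 7.0
top (189, 217) 120 111.0 25.0
top (189, 217) 191 126.0 30.0
top (189, 217) 215 131.0 32.0
scene (324, 199) 120 208.0 21.0
scene (324, 199) 191 124.0 13.0
scene (324, 199) 215 96.0 11.0
scene (331, 200) 120 210.0 3.0
scene (331, 200) 191 126.0 -3.0
scene (331, 200) 215 98.0 -5.0
scene (338, 201) 120 213.0 -16.0
scene (338, 201) 191 128.0 -20.0
scene (338, 201) 215 100.0 -21.0
(322, 196) 90 15 226 | (326, 196) 127 10 198 | (330, 196) 371 19 0 | (334, 196) 377 7 -1 | (338, 196) 377 -5 1 | (342, 196) 101 -27 230 | 
(322, 198) 85 14 225 | (326, 198) 119 8 199 | (330, 198) 121 0 200 | (334, 198) 126 -9 198 | (338, 198) 368 -6 1 | (342, 198) 96 -28 229 | 
(322, 200) 77 13 225 | (326, 200) 347 27 0 | (330, 200) 117 -1 197 | (334, 200) 119 -10 198 | (338, 200) 120 -19 200 | (342, 200) 86 -29 231 | 
(322, 202) 69 11 227 | (326, 202) 334 25 2 | (330, 202) 340 13 1 | (334, 202) 345 1 0 | (338, 202) 119 -20 195 | (342, 202) 81 -30 229 | 
(322, 204) 65 10 225 | (326, 204) 326 23 2 | (330, 204) 333 12 0 | (334, 204) 334 0 1 | (338, 204) 342 -11 -1 | (342, 204) 75 -32 229 |
```

Rod is at e≈125 mm from the hinge, so the finger at e≈200 is clear of it.

{"method": "send_rows", "body": {
  "targets": [
    {"offset": [-3.4, -1, 0], "spin": 0},
    {"offset": [-6.7, -2.1, 0], "spin": 0},
    {"offset": [-6.7, -2.1, 0], "spin": 0},
    {"offset": [-7.7, 1.2, 0], "spin": 0},
    {"offset": [-8.7, 4.5, 0], "spin": 0},
    {"offset": [-9.7, 7.8, 0], "spin": 0},
    {"offset": [-9.7, 7.8, 0], "spin": 0},
    {"offset": [-9.7, 7.8, 0], "spin": 0}
  ]
}}

```text
time_s: 10.25
eef_pos: [399.5, 136.6, 190.0]
ee_rot: [0.0, 0.594, 0.805, 0.0]
force: [0.1, 0.1, -0.4]
grip_width: 0.002
grip_force: 0.0
```

{"method": "send_rows", "body": {
  "targets": [
    {"offset": [1.7, 0.5, 0], "spin": 0},
    {"offset": [3.4, 1, 0], "spin": 0},
    {"offset": [5.1, 1.6, 0], "spin": 0},
    {"offset": [6.7, 2.1, 0], "spin": 0},
    {"offset": [6.7, 2.1, 0], "spin": 0},
    {"offset": [6.7, 2.1, 0], "spin": 0}
  ]
}}

```text
time_s: 10.75
eef_pos: [467.0, 155.6, 189.4]
ee_rot: [-0.0, 0.596, 0.803, -0.0]
force: [-0.1, -0.3, -0.2]
grip_width: 0.002
grip_force: 0.0
```

```bash
python3 - <<'E'
from h import *
H=np.array([650.1,238.9]);n=np.array([.295,-.956]);e=np.array([-.956,-.295])
p0=ctrl.sense()["eef_pos"][:2]; a0=0
ths=[.34,.42,.5,.58,.66,.74,.82,.9, .98,1.06,1.14,1.22,1.3,1.36,1.42,1.48,1.52,1.56]
for i,t in enumerate(ths):
    d=np.cos(t)*e+np.sin(t)*n; m=-np.sin(t)*e+np.cos(t)*n
    p=H+205*d-27*m; print(t,((p-p0)/10).round(1),p.round(),round(t-a0,2))
    if i in(7,12):p0,a0=p,t
E
```

```text
0.34 [ 0.2 -1.7] [469. 138.] 0.34
0.42 [ 1.1 -3.1] [478. 124.] 0.42
0.5 [ 2.1 -4.5] [488. 111.] 0.5
0.58 [ 3.1 -5.7] [499.  98.] 0.58
0.66 [ 4.3 -6.9] [510.  86.] 0.66
0.74 [ 5.6 -8. ] [523.  76.] 0.74
0.82 [ 6.9 -8.9] [536.  66.] 0.82
0.9 [ 8.3 -9.8] [550.  58.] 0.9
0.98 [ 1.5 -0.7] [565.  50.] 0.08
1.06 [ 3.  -1.4] [581.  44.] 0.16
1.14 [ 4.6 -1.8] [596.  39.] 0.24
1.22 [ 6.2 -2.2] [613.  35.] 0.32
1.3 [ 7.8 -2.4] [629.  33.] 0.4
1.36 [ 1.2 -0.1] [641.  32.] 0.06
1.42 [ 2.5 -0.1] [654.  32.] 0.12
1.48 [ 3.7 -0. ] [666.  33.] 0.18
1.52 [4.5 0. ] [674.  33.] 0.22
1.56 [5.4 0.1] [683.  35.] 0.26
```

{"method": "send_rows", "body": {
  "targets": [
    {"offset": [0, -0.4, 0], "spin": 0.12},
    {"offset": [0.1, -1, 0], "spin": 0.24},
    {"offset": [0.2, -1.7, 0], "spin": 0.35},
    {"offset": [1.1, -3.1, 0], "spin": 0.42},
    {"offset": [2.1, -4.5, 0], "spin": 0.5},
    {"offset": [3.1, -5.7, 0], "spin": 0.58},
    {"offset": [4.3, -6.9, 0], "spin": 0.66},
    {"offset": [5.6, -8.0, 0], "spin": 0.74}
  ]
}}

```text
time_s: 11.42
eef_pos: [522.2, 75.1, 190.0]
ee_rot: [-0.0, 0.263, 0.965, -0.0]
force: [-0.4, 0.6, 0.9]
grip_width: -0.002
grip_force: 0.4
```

{"method": "send_rows", "body": {
  "targets": [
    {"offset": [1.3, -0.9, 0], "spin": 0.08},
    {"offset": [2.7, -1.8, 0], "spin": 0.16},
    {"offset": [4.2, -2.5, 0], "spin": 0.24},
    {"offset": [5.7, -3.2, 0], "spin": 0.32},
    {"offset": [7.3, -3.6, 0], "spin": 0.4},
    {"offset": [8.9, -4, 0], "spin": 0.48},
    {"offset": [10.5, -4.2, 0], "spin": 0.56},
    {"offset": [11.7, -4.3, 0], "spin": 0.62}
  ]
}}

```text
time_s: 12.08
eef_pos: [639.9, 32.1, 189.8]
ee_rot: [-0.0, -0.044, 0.999, -0.0]
force: [-1.1, 0.6, 0.4]
grip_width: 0.0
grip_force: 0.3
```

{"method": "send_rows", "body": {
  "targets": [
    {"offset": [1.3, 0, 0], "spin": 0.06},
    {"offset": [2.5, 0.1, 0], "spin": 0.12},
    {"offset": [3.2, 0.1, 0], "spin": 0.16},
    {"offset": [3.2, 0.1, 0], "spin": 0.16}
  ]
}}

```text
time_s: 12.42
eef_pos: [671.9, 33.6, 189.4]
ee_rot: [-0.0, -0.123, 0.992, -0.0]
force: [-0.7, 0.1, -0.1]
grip_width: -0.004
grip_force: 0.0
```

```bash
python3 - <<'E'
from h import *
s=ctrl.sense();print(s["eef_pos"],s["force"])
p,d=ctrl.capture("scene"); q,d2=ctrl.capture("top")
cv2.imwrite("pics/c4.png",np.hstack([p[110:310,190:390],q[110:310,120:320]]).repeat(2,0).repeat(2,1)[...,::-1])
E
```

```text
[671.86657608  33.56543473 189.44732874] [-0.74207137  0.07396926 -0.06896108]
```

View pics/c4.png

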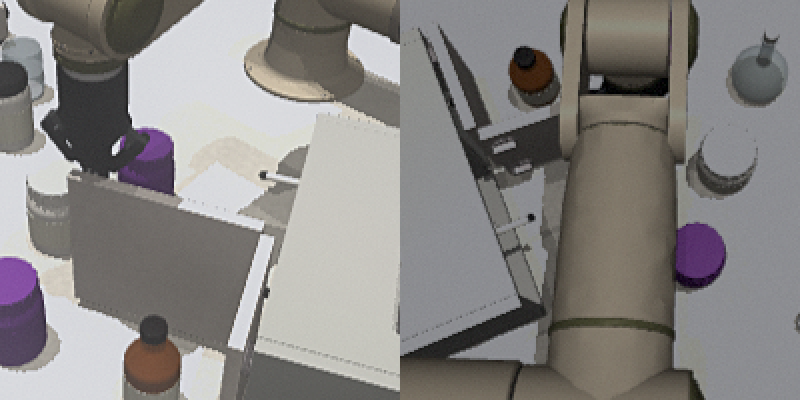

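The door is about square, running from (75,170) to (262,230) in the scene crop, with the jar clear of it. I'll back off along -x and rise.

{"method": "send_rows", "body": {
  "targets": [
    {"offset": [-1, 0, 0], "spin": 0},
    {"offset": [-3, 0, 0], "spin": 0},
    {"offset": [-6, 0, 0], "spin": 0},
    {"offset": [-9, 0, 2], "spin": 0},
    {"offset": [-12, 0, 6], "spin": 0},
    {"offset": [-15, 0, 9], "spin": 0},
    {"offset": [-18, 0, 11], "spin": 0},
    {"offset": [-18, 0, 11], "spin": 0}
  ]
}}

```text
time_s: 13.18
eef_pos: [488.6, 34.7, 305.4]
ee_rot: [0.004, -0.122, 0.993, -0.001]
force: [-0.0, 0.0, 0.5]
grip_width: -0.002
grip_force: 0.0
```

```bash
python3 - <<'E'
from h import *
s=ctrl.sense();print(s["eef_pos"],s["force"])
H=np.array([650.1,238.9]);n=np.array([.295,-.956]);e=np.array([-.956,-.295])
for c in("scene","top"):
  p,dd=ctrl.capture(c)
  W=cloud(c,dd); r=W[...,:2]-H; a=r@e;b=r@n
  m=(dd>0)&(abs(W[...,2]-226)<5)&(b>60)&(abs(a)<90)&(b<240)
  A,B=a[m],b[m]; k=np.polyfit(B,A,1); print(c,m.sum(),"theta",np.pi/2-np.arctan(k[0]),B.max(),np.median(A))
E
```

```text
[488.60147448  34.70642854 305.43921532] [-0.04393285  0.03085617  0.52748369]
scene 452 theta 1.5151087247297887 226.61213191528842 12.085503613466173
top 424 theta 1.5191224427413146 227.2006036190158 19.286093601702753
```

{"method": "send_rows", "body": {
  "targets": [
    {"offset": [0, 0, 0], "spin": 0},
    {"offset": [0, 0, 0], "spin": 0},
    {"offset": [0, 0, 0], "spin": 0}
  ]
}}

```text
time_s: 13.53
eef_pos: [491.9, 34.4, 298.4]
ee_rot: [-0.001, -0.122, 0.993, 0.0]
force: [0.0, -0.2, -0.5]
grip_width: 0.003
grip_force: 0.0
```

```bash
python3 -c "
from rig import ctrl
print(ctrl.finish_job())"
```

```text
the job is handed in; nothing more can be done
None
```

The job is handed in (no verdict was returned): the wide door stands open at about 1.52 rad, measured by camera, with the jar upright and well clear of its path and the hand clear.

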